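# Pack a vial in a ward bin and stack the spare bin over it

## Task

Pluck the one squat vial from among the slender ampoules in the pocket tray and lay it down gently on the floor of the bin that stands in the metal carrying tray. Then take the spare bin from the bench, turn it half round so that its thumb lip is at the opposite end from that of the bin below, and set it gently on top, so that it stands level on the ledges and does not nest down into it. Leave the ampoules in their pockets, the bin below in its carrying tray and the other things on the bench where they are.

Things in the scene. Friction and masses are not known exactly. Their poses are not given: they have to be found in the camera images.
- vial: squat amber glass vial lying on its side in a pocket, 34 long, 12 to 18 g: glass body 16 in diameter and 24 long, short neck, aluminium cap 13 in diameter. Origin on its axis at the middle of the glass body, 8 above what it lies on; y runs along the axis to the cap (body y = -12 to 12, cap end y = 22). It may roll, so x and z point any way.
- ampoule1: slender amber glass ampoule lying in a pocket, body 12 in diameter and 30 long, narrow neck and pointed tip, 50 over all, 10 g. Origin on its axis near the middle of the body; y runs along the axis to the tip. To stay in its pocket.
- ampoule2: like ampoule1
- ampoule3: like ampoule1
- tray: fixed white pocket tray, 166 (x) x 150 (y) x 12 high; six pockets 21 (x) x 57 (y) x 4 deep at x = -54, 0, 54, y = -37, 37. Origin: centre of underside, on the bench. Vial and ampoules lie along its y in four pockets, which in which varies. The lying vial's axis is 16 above the bench, 4 above the tray's top; neighbours across (x) are 54 away or more.
- carrier: fixed shallow aluminium carrying tray, 100 (x) x 180 (y), floor 3 thick, rim 10 high. Origin: centre of its underside on the bench. The lower bin stands on its floor.
- ward_bin: lower bin, loose in the carrying tray, its length along that tray's y: white open stack-nest bin, 138 (x) x 62 (y) over the rim (x -69 to 69, without its lip), 52 high, 0.16 kg. Origin: centre of underside, z up. Walls taper in from an upright band at the top (z 38 to 52) to a flat floor 3 thick, 87 (x) x 40 (y) clear inside.
- ward_mid_ledge (a point): on the single middle ledge at the lower bin's +x end (bin x 58.5, y 0, z 34): a flat step inside, 16 wide, x 50 to 66, 18 below the rim. At this end only, a flat thumb lip sticks out of the rim: 14 long (x 69 to 83), 32 wide, z 47 to 52
- ward_corner_ledge (a point): on one of the two corner ledges at the lower bin's -x end (bin x -58.5, y 19, z 34; the other at y -19): flat steps inside, 17 wide, x -50 to -66
- spare_bin: spare bin, empty, on the bench, made like ward_bin (0.11 to 0.22 kg), origin and axes alike; also with the lip at +x; it starts facing roughly the same way, within 0.6 rad. Grip it across its 62 mm width at mid-length on the upright rim band (z 38 to 52). Its foot is 120 x 45 outside and a bin's mouth 133 x 57 inside, so it enters another bin with 6 mm to spare all round.
- spare_mid_ledge (a point): on the single middle ledge at the spare bin's +x end (bin x 58.5, y 0, z 34). Set on the other bin facing the same way, the bin nests: it sinks until its underside is 21 above the other's, just over the contents. Turned half a turn, its feet stand on the other's ledges, its underside 34 above the other's underside.
- tape_roll: bystander: roll of paper tape lying flat, 56 diameter, 20 high; origin centre of underside
- ointment_jar: bystander: white jar, 48 diameter, 42 high; origin centre of underside
- canister: bystander: lidded steel canister, 94 diameter, 113 high; origin centre of underside
- saline_bottle: bystander: clear bottle, 64 diameter, 150 high; origin centre of underside
Not all that is in view belongs to the job. Leave any purple look-alike of the vial alone.

How it is judged (in metres and radians):
On the way:
1. the vial lies released on the floor of the bin in the carrying tray, before the spare bin is over it (x of vial in the frame of ward_bin between -0.062 and 0.062 m and y of vial in the frame of ward_bin between -0.03 and 0.03 m and z of vial in the frame of ward_bin below 0.022 m and contact force between the fingers and vial below 0.05 N and linear speed of vial below 0.1 m/s and horizontal distance between spare_bin and ward_bin above 0.1 m), for 0.2 s.
At the end, for the whole second after the job is handed in: Vial on the floor of the lower bin, which stands upright in the carrying tray within 30 mm of its centre. Spare bin turned half a turn to it (0.15 rad), centred within 9 mm each way, level (0.06 rad), underside 31 to 37 mm above the lower one's: on the ledges, not nested; all at rest (x of vial in the frame of ward_bin between -0.062 and 0.062 m and y of vial in the frame of ward_bin between -0.03 and 0.03 m and z of vial in the frame of ward_bin below 0.022 m and x of ward_bin in the frame of carrier between -0.03 and 0.03 m and y of ward_bin in the frame of carrier between -0.03 and 0.03 m and z of ward_bin in the frame of carrier below 0.008 m and angle between each of ward_bin, spare_bin's own z axis and vertical below 0.06 rad and linear speed of vial below 0.05 m/s and z of spare_bin in the frame of ward_bin between 0.031 and 0.037 m and x of spare_bin in the frame of ward_bin between -0.009 and 0.009 m and y of spare_bin in the frame of ward_bin between -0.009 and 0.009 m and x of spare_mid_ledge in the frame of ward_bin below -0.04 m and angle between the x axis of spare_bin and the x axis of ward_bin, either way round below 0.15 rad and linear speed of spare_bin below 0.02 m/s); the robot touches nothing.
It fails at once if an ampoule is moved over 25 mm (distance of any of ampoule1, ampoule2, ampoule3 from where it was at the start of the episode above 0.025 m).
It fails at once if another thing on the bench is moved over 40 mm (distance of any of tape_roll, ointment_jar, canister, saline_bottle from where it was at the start of the episode above 0.04 m).
It fails at once if the vial is dropped or thrown (faster than 0.7 m/s with no finger on it, a fall of about 25 mm) (linear speed of vial above 0.7 m/s and contact force between the fingers and vial below 0.01 N).
It fails at once if the spare bin is dropped (faster than 0.6 m/s with no finger on it, a fall of about 18 mm) (linear speed of spare_bin above 0.6 m/s and contact force between the fingers and spare_bin below 0.01 N).
It also fails if it takes over 67 s, if anything falls off the work surface, if the arm or the gripper's body presses on something with over 40 N, if the wrist force passes 120 N, or if a joint passes its speed limit or range.

## Robot

A 6-joint arm with a two-finger parallel gripper is mounted at the origin on the work surface. World frame = base frame: x ahead of the robot, y to its left, z up, the work surface at z = 0. Lengths are in mm, angles in rad, forces in N, time in s.
With the tool pointing down it reaches from about 350 to 775 mm from the base axis. Payload 7.3 kg.
Tool frame: the origin (TCP) lies midway between the tips of the shut fingers; the grasp point (between the pads) lies 19 mm behind it; z points along the fingers, y is the line along which they close (so a half turn about z gives the same grasp; the last joint's range is limited). The gripper opens to 92 mm and grips with 3 to 60 N. Pads are 19 mm wide; open, the fingers measure 130 mm over their backs; the gripper's body (75 mm by 190 mm) begins 47 mm behind the grasp point.
Start: joints at [-1.331, 0.342, 1.524, -0, 1.275, -0.146], TCP at [197.581, -486.422, 226.741] pointing down, gripper open.
Joint ranges: [-2.53, 2.53], [-0.77, 2.02], [0.04, 2.7], [-1, 4.14], [0.28, 2.66], [-3.11, 3.11]. Speed limits (rad/s): [2.57, 2.57, 3.14, 3.14, 3.14, 3.14].

## Interface

Orientations are given as [roll, pitch, yaw] about the fixed x, y, z axes, in that order (R = Rz(yaw) Ry(pitch) Rx(roll)).
In Python, from plant import get_obs, capture, camera_model, close_job, search_frame, regions_of, pinpoint gives the robot as it stands. The module is installed in compiled form; this text tells all that it offers.
- The arm moves only by the shell command python3 -m pendant 'ROWS'. ROWS is JSON, one flat list of numbers, 7 for each row, row after row: the shift along the tool's x, y, z in units of 30 mm (1.0 is 30 mm), then the turn, a rotation vector about the tool's x, y, z in units of 4 degrees (1.0 is 4 degrees), then the closure, from -1 (fully open) to 1 (shut), so that 0 is half open. In form: [dx, dy, dz, wx, wy, wz, gripper, dx, dy, dz, wx, wy, wz, gripper, ...]. A call has 1 to 12 rows; each row shifts and turns the commanded pose from where the row before left it, along the tool's axes as they then stand; what a row does not reach is not made up. A row lasts 1/10 s, in which the tool goes at most 50 mm and 8.59 degrees, less where a joint would pass 70% of its speed; a pose out of reach is approached as far as the arm can. A call with a number of a shift or a turn outside -1 to 1 is refused whole. A call with a gripper value outside its range is refused whole. The fingers move at their own pace and stop on an object; the grip force is fixed at half the most. Time passes only in rows, so rows that do not move let the fingers close. It gives the time, the measured TCP pose, the force, the opening and the grip force at its end, in the units of the state.
- get_obs(): the state, without advancing time (a new reading comes with each control period).
- capture(name): name is "side" or "top" or "wrist"; returns the picture (400x640x3 uint8, red, green, blue); there is no depth.
- camera_model(name): a dict with "fov_y" (degrees; the focal length in pixels is half the picture's height over the tangent of half this angle, whatever the lens; pixels are square), "cx", "cy" (the principal point, pixels), "pose" (4x4, takes a point from camera to world coordinates). Camera axes: x right, y up, looking along -z (the intrinsics and any distortion apply to the point x, -y, -z); pixel columns grow to the right and rows downward; lengths in mm; the calibration is good to about 2 mm. A picture is of the moment at which its call begins: read the wrist's pose just before it. camera_model takes no time and is no camera call; for the wrist camera it gives the pose at the moment of the call.
- close_job(): hands the job in; it is judged then, once.
Trained networks look in the newest picture that a camera, given by its name, has taken for a name from the list of things; names that differ only in an ending like _2 or _b are one class to them, and where a whole thing is asked for, a point or a joint stands for the part that bears it (a point fixed in the world has none). Each returns a list of dicts, best first, with "score" (0 to 1); they miss things now and then, are a little off and sometimes report something else, mostly with a low value. They report only what shows in the picture. A call takes as long as a camera call. They do not tell look-alikes from the thing itself.
- search_frame(camera, thing): "location" ([column, row] in pixels, amid what is visible of it).
- regions_of(camera, thing): "pixels" (400x640 bool, what is visible of it) and "location" ([column, row] in pixels, amid what is visible of it).
- pinpoint(camera, thing): "location" ([column, row] in pixels: a listed point, or the origin of a listed thing).
The state is a dict: "time": time; "joint_positions": joint angles; "dq": joint speeds; "tau": joint torques, N m; "tool_pos": TCP position; "tcp_rot": TCP orientation; "contact_force": force on the tool from outside, world axes, zero at the start; "moment": the same for the moment, N m; "grip_width": finger opening in mm; "finger_force": force on a finger pad.
Only numpy, scipy, OpenCV 4.12 (cv2) and the standard library are available. Lean on these libraries where they do the work, as an engineer would, in place of code of your own. Each camera call takes 0.05 s, during which the arm holds its last target. There are 200 camera calls.

## Working session

There is one attempt and no reset: what is moved stays moved. The work goes in short steps, Python scripts to look and compute and a shell command to move; the robot and the scene stay as the last step left them, time stands still between calls to the robot, and variables do not carry over. Pictures are saved under pics/ and viewed, at most 10 in all, crops included, and the job is handed in when it is done.

```bash
mkdir -p pics
cat > h.py <<'E'
import numpy as np, cv2
from plant import *
def ray(cam,px,m=None):
    m=m or camera_model(cam); f=200/np.tan(np.radians(m["fov_y"])/2)
    T=np.array(m["pose"]); d=np.array([(px[0]-m["cx"])/f,-(px[1]-m["cy"])/f,-1.])
    return T[:3,3],T[:3,:3]@d
def atz(cam,px,z,m=None):
    o,d=ray(cam,px,m); return np.round(o+d*(z-o[2])/d[2],1)
def proj(cam,p):
    m=camera_model(cam); f=200/np.tan(np.radians(m["fov_y"])/2); T=np.array(m["pose"])
    c=T[:3,:3].T@(np.array(p)-T[:3,3]); return np.array([m["cx"]+f*c[0]/-c[2],m["cy"]-f*c[1]/-c[2]])
def save(cam,n,img=None):
    im=capture(cam) if img is None else img; cv2.imwrite(f"pics/{n}.png",im[...,::-1]); return im
E
python3 - <<'E'
from h import *
for c in ["top","side","wrist"]:
    m=camera_model(c); print(c,{k:(np.round(v,3).tolist()) for k,v in m.items() if not isinstance(v,str)})
a=save("top","top0"); b=save("side","side0")
Z=dict(vial=16,ampoule1=14,tray=0,carrier=0,ward_bin=0,ward_mid_ledge=37,ward_corner_ledge=37,spare_bin=0,spare_mid_ledge=34,tape_roll=0,ointment_jar=0,canister=0,saline_bottle=0)
for t,z in Z.items():
    for r in pinpoint("top",t)[:4]: print(t,round(r["score"],2),np.round(r["location"],1),atz("top",r["location"],z))
print(get_obs())
E
```

```text
top {'fov_y': 49.951, 'cx': 311.362, 'cy': 208.299, 'pose': [[0.029, 0.982, -0.185, 391.903], [-0.999, 0.032, 0.014, 7.067], [0.02, 0.185, 0.983, 1056.085], [0.0, 0.0, 0.0, 1.0]]}
side {'fov_y': 45.776, 'cx': 313.201, 'cy': 202.277, 'pose': [[-0.958, 0.154, -0.242, 303.366], [-0.286, -0.453, 0.844, 867.302], [0.02, 0.878, 0.478, 567.459], [0.0, 0.0, 0.0, 1.0]]}
wrist {'fov_y': 70.958, 'cx': 317.095, 'cy': 200.205, 'pose': [[0.376, 0.885, 0.273, 271.251], [-0.927, 0.361, 0.107, -455.68], [-0.003, -0.293, 0.956, 383.748], [0.0, 0.0, 0.0, 1.0]]}
vial 0.58 [252.7 211.7] [575.  136.2  16. ]
vial 0.53 [259.6 240.8] [504.  115.6  16. ]
vial 0.39 [219.6 215.6] [562.7 216.4  16. ]
ampoule1 0.48 [211.4 259.6] [455.2 229.1  14. ]
ampoule1 0.42 [184.  232.1] [519.6 300.1  14. ]
ampoule1 0.41 [178.6 258.9] [454.5 307.6  14. ]
tray 0.82 [197.2 236.6] [511.2 270.9   0. ]
carrier 0.83 [419.1 244.5] [ 508.8 -277.1    0. ]
ward_bin 0.8 [423.5 245. ] [ 507.9 -288.1    0. ]
ward_mid_ledge 0.72 [402.4 241.8] [ 510.  -227.2   37. ]
ward_corner_ledge 0.6 [450.  256.8] [ 477.7 -340.6   37. ]
spare_bin 0.76 
[... 448 characters left out ...]
 -1.6   0. ]
{'time': 0.75, 'joint_positions': array([-1.33099890e+00,  3.41981670e-01,  1.52408704e+00,  1.20940434e-05,
        1.27538554e+00, -1.45998013e-01]), 'dq': array([ 0.00090643,  0.00016542,  0.00067313, -0.00140685, -0.00234303,
        0.00266298]), 'tau': array([ 8.78949231e-04, -4.31057489e+01, -2.44457603e+01,  7.19993678e-02,
        4.82152565e-02,  1.48979485e-06]), 'tool_pos': array([ 197.58776593, -486.43150154,  226.75456256]), 'tcp_rot': array([3.14145403e+00, 8.68811013e-06, 3.85791921e-01]), 'contact_force': array([-0.17020953, -0.30881654,  0.65717667]), 'moment': array([ 0.00549046, -0.01261395, -0.02923635]), 'finger_force': 0.0, 'grip_width': 91.71739583714889}
```

View pics/top0.png

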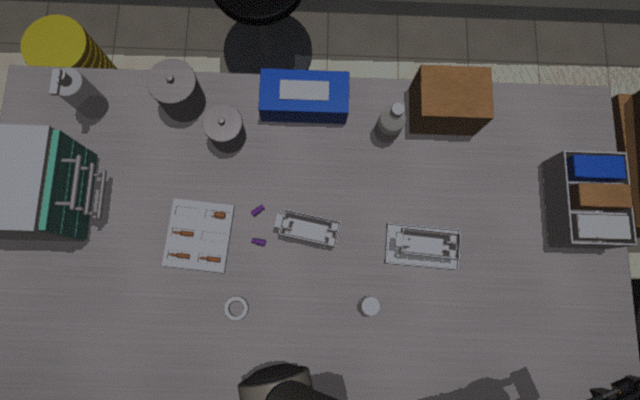

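View pics/side0.png

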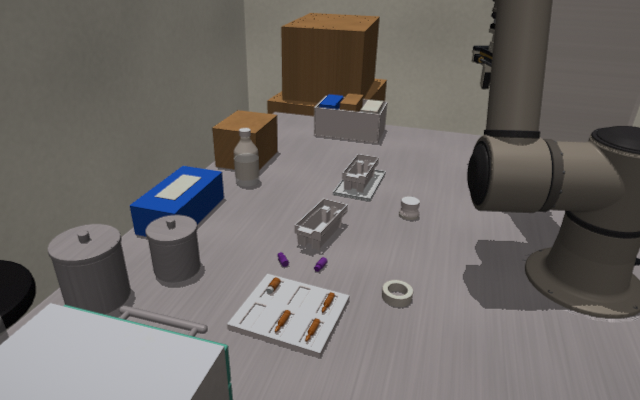

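The top view shows the tray with four orange items. The squat one is the vial, at (219,215). The two purple look-alikes are at (258,210) and (259,241). The spare bin is at (308,230) and the ward bin at (424,245), and both have their lips to the left (+y). The side view agrees with this. Next I'll move over the ward bin for a wrist view.

```bash
python3 -m pendant '[1,-0.2,0,0,0,0,-1,1,-0.2,0,0,0,0,-1,1,-0.2,0,0,0,0,-1,1,-0.2,0,0,0,0,-1,1,-0.2,0,0,0,0,-1,1,-0.2,0,0,0,0,-1,1,-0.2,0,0,0,0,-1,1,-0.2,0,0,0,0,-1,1,-0.2,0,0,0,0,-1,1,-0.2,0,0,0,0,-1,1,-0.2,0,0,0,0,-1,1,-0.2,0,0,0,0,-1]'
python3 - <<'E'
from h import *
print({k:v for k,v in camera_model("wrist").items() if k!="pose"})
print(get_obs()["tool_pos"],get_obs()["time"])
m=camera_model("wrist"); a=save("wrist","w1")
for t,z in dict(ward_bin=3,ward_mid_ledge=37,ward_corner_ledge=37,carrier=0,spare_bin=0).items():
    for r in pinpoint("wrist",t)[:3]: print(t,round(r["score"],2),np.round(r["location"],1),atz("wrist",r["location"],z,m))
E
```

```text
time: 1.95
tool_pos: [505.0, -283.4, 226.8]
tcp_rot: [3.141, -0.0, 0.386]
contact_force: [-0.2, 0.4, 0.3]
grip_width: 91.9
finger_force: 0.0
{'fov_y': 70.95844234880411, 'cx': 317.09497406039037, 'cy': 200.20505279618513}
[ 505.02500872 -283.42153231  226.75841701] 1.95
ward_bin 0.87 [320.9 176.1] [ 504.4 -288.1    3. ]
ward_mid_ledge 0.69 [280.3 159.3] [ 511.7 -230.2   37. ]
ward_corner_ledge 0.37 [47.3 31.5] [547.5  53.8  37. ]
spare_bin 0.57 [122.4  73.4] [531.7  -6.6   0. ]
```

View pics/w1.png

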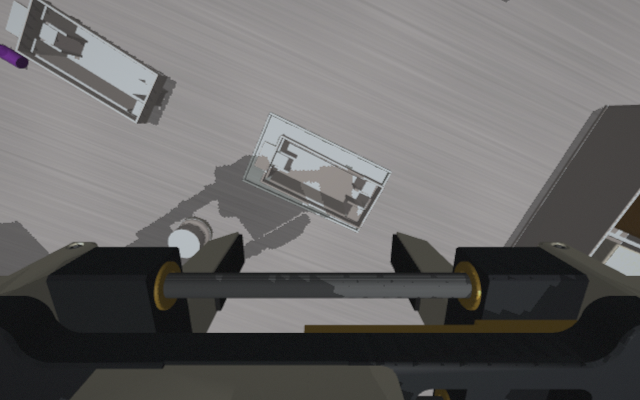

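The wrist view shows the ward bin centred at about (321,177) in its carrier, with the lip to the upper left. The spare bin is at the top left and the jar at (185,242). Next is the vial.

```bash
python3 -m pendant '[0.53,-0.98,0,0,0,0,-1,0.53,-0.98,0,0,0,0,-1,0.53,-0.98,0,0,0,0,-1,0.53,-0.98,0,0,0,0,-1,0.53,-0.98,0,0,0,0,-1,0.53,-0.98,0,0,0,0,-1,0.53,-0.98,0,0,0,0,-1,0.53,-0.98,0,0,0,0,-1,0.53,-0.98,0,0,0,0,-1,0.53,-0.98,0,0,0,0,-1,0.53,-0.98,0,0,0,0,-1,0.53,-0.98,0,0,0,0,-1]' >/dev/null
python3 -m pendant '[0.53,-0.98,0.5,0,0,0,-1,0.53,-0.98,0.5,0,0,0,-1,0.53,-0.98,0.5,0,0,0,-1,0,0,0,0,0,-1,-1,0,0,0,0,0,-1,-1,0,0,0,0,0,-1,-1,0,0,0,0,0,-1,-1,0,0,0,0,0,-1,-1,0,0,0,0,0,-1,-1,0,0,0,0,0,-1,-1,0,0,0,0,0,-1,0,0,0,0,0,0,-1,0]'
python3 -m pendant '[0,0,0,0,0,-1,0.1,0,0,0,0,0,-1,0.1,0,0,0,0,0,-1,0.1,0,0,0,0,0,-1,0.1,0,0,0,0,0,-1,0.1,0,0,0,0,0,-1,0.1,0,0,0,0,0,-1,0.1,0,0,0,0,0,-1,0.1]'
python3 - <<'E'
from h import *
m=camera_model("wrist"); a=save("wrist","w2")
for t,z in dict(vial=16,ampoule1=14,tray=0,spare_bin=0,spare_mid_ledge=34).items():
    for r in pinpoint("wrist",t)[:4]: print(t,round(r["score"],2),np.round(r["location"],1),atz("wrist",r["location"],z,m))
for r in regions_of("wrist","vial")[:3]:
    v,u=np.nonzero(r["pixels"]); c,s,a=cv2.minAreaRect(np.c_[u,v].astype(np.float32))
    print(r["score"],c,s,a,[atz("wrist",p,16,m) for p in cv2.boxPoints((c,s,a))], a[v,u].mean(0) if 0 else '')
E
```

```text
time: 4.65
tool_pos: [559.2, 212.6, 181.9]
tcp_rot: [3.141, 0.0, 1.015]
contact_force: [0.8, 0.8, -0.4]
grip_width: 80.1
finger_force: 0.0
time: 5.45
tool_pos: [559.2, 212.6, 181.9]
tcp_rot: [3.141, 0.0, 1.574]
contact_force: [0.2, 0.4, 0.4]
grip_width: 41.3
finger_force: 0.0
vial 0.87 [320.1 182.1] [562.6 216.4  16. ]
vial 0.77 [329.4 242.3] [574.9 138.4  16. ]
vial 0.58 [306.9 305.4] [545.7  44.2  16. ]
vial 0.28 [227.1 172.1] [453.8 228.1  16. ]
ampoule1 0.72 [229.8 172. ] [456.3 227.8  14. ]
ampoule1 0.71 [276.1 111.2] [513.5 296.2  14. ]
ampoule1 0.58 [228.4 107. ] [461.2 300.4  14. ]
tray 0.93 [279.5 139. ] [514.4 264.9   0. ]
tray 0.43 [152. 218.] [346.2 164.5   0. ]
spare_bin 0.61 [303.7 328.1] [540.   -7.6   0. ]
spare_mid_ledge 0.87 [307.5 305. ] [547.2  58.6  34. ]
spare_mid_ledge 0.43 [226.6 172.5] [459.  231.2  34. ]
0.61 (321.5456848144531, 177.8603973388672) (13.608186721801758, 30.279996871948242) 4.085616588592529 [array([555. , 203.6,  16. ]), array([557.6, 239.9,  16. ]), array([573.3, 238.8,  16. ]), array([571.3, 202.5,  16. ])] 
0.53 (332.9647521972656, 247.95883178710938) (27.224775314331055, 11.714244842529297) 49.398704528808594 [array([562.5, 139.6,  16. ]), array([573.6, 150.1,  16. ]), array([596.7, 121.4,  16. ]), array([585.6, 110.4,  16. ])]
```

View pics/w2.png

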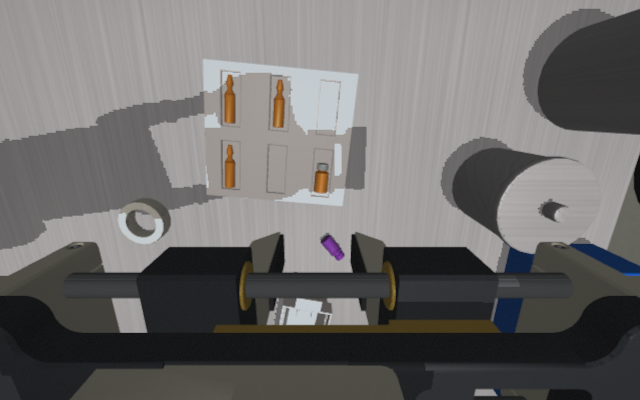

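The squat vial is at (320,180) with its cap away from the robot. The ampoules are at (230,98), (280,104) and (230,167). All of them lean about 4° with the tray, so I'll align to that and descend.

```bash
python3 -m pendant '[0.13,0.14,0,0,0,0,0.1,0,0,0.9,0,0,1,0.1,0,0,0.9,0,0,0,0.1,0,0,0.9,0,0,0,0.1,0,0,0.9,0,0,0,0.1,0,0,0.9,0,0,0,0.1,0,0,0.5,0,0,0,0.1,0,0,0.4,0,0,0,0.1,0,0,0,0,0,0,0.1]'
python3 - <<'E'
from h import *
m=camera_model("wrist"); a=save("wrist","w3"); print(get_obs()["tool_pos"])
for r in pinpoint("wrist","vial")[:2]: print(round(r["score"],2),np.round(r["location"],1),atz("wrist",r["location"],16,m))
cv2.imwrite("pics/w3c.png",cv2.resize(a[150:400,160:480,::-1],None,fx=2,fy=2))
E
```

```text
time: 6.7
tool_pos: [562.5, 217.9, 18.1]
tcp_rot: [-3.139, 0.001, 1.503]
contact_force: [0.9, -0.3, 0.2]
grip_width: 41.2
finger_force: 0.0
[563.19834081 218.10240938  19.29470905]
0.87 [318.5 250.1] [563.1 216.5  16. ]
```

View pics/w3c.png

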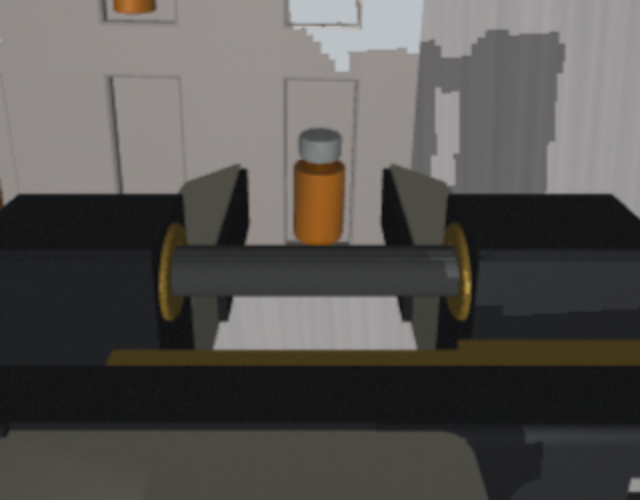

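The vial is centred between the fingers, so I'll lower the last 5 mm and grip.

```bash
python3 -m pendant '[-0.04,0,0.18,0,0,0,0.1,0,0,0,0,0,0,0.1,0,0,0,0,0,0,1,0,0,0,0,0,0,1,0,0,0,0,0,0,1,0,0,0,0,0,0,1,0,0,0,0,0,0,1,0,0,0,0,0,0,1]'
python3 -m pendant '[0,0,-0.3,0,0,0,1,0,0,-0.5,0,0,0,1,0,0,-0.8,0,0,0,1,0,0,-1,0,0,0,1,0,0,-1,0,0,0,1,0,0,-1,0,0,0,1,0,0,0,0,0,0,1]'
```

```text
time: 7.6
tool_pos: [563.3, 216.8, 14.4]
tcp_rot: [3.141, -0.0, 1.503]
contact_force: [-0.5, -0.1, 0.8]
grip_width: 14.8
finger_force: 30.0
time: 8.3
tool_pos: [565.5, 217.5, 157.6]
tcp_rot: [3.133, -0.003, 1.503]
contact_force: [0.6, 0.8, 0.7]
grip_width: 15.2
finger_force: 30.0
```

```bash
python3 -m pendant '[-1,-0.04,0,0,0,0,1,-1,-0.04,0,0,0,0,1,-1,-0.04,0,0,0,0,1,-1,-0.04,0,0,0,0,1,-1,-0.04,0,0,0,0,1,-1,-0.04,0,0,0,0,1,-1,-0.04,0,0,0,0,1,-1,-0.04,0,0,0,0,1,-1,-0.04,0,0,0,0,1,-1,-0.04,0,0,0,0,1,-1,-0.04,0,0,0,0,1,-1,-0.04,0,0,0,0,1]' >/dev/null
python3 -m pendant '[-1,-0.04,0,0,0,0,1,-1,-0.04,0,0,0,0,1,-1,-0.04,0,0,0,0,1,-1,-0.04,0,0,0,0,1,-1,-0.04,0,0,0,0,1,0,0,0,0,0,1,1,0,0,0,0,0,1,1,0,0,0,0,0,1,1,0,0,0,0,0,1,1,0,0,0,0,0,1,1,0,0,0,0,0,1,1,0,0,0,0,0,1,1]' >/dev/null
python3 -m pendant '[0,0,0,0,0,1,1,0,0,0,0,0,1,1,0,0,0,0,0,1,1,0,0,0,0,0,1,1,0,0,0,0,0,1,1,0,0,0,0,0,1,1,0,0,0,0,0,1,1,0,0,0,0,0,1,1,0,0,0,0,0,1,1,0,0,0,0,0,1,1,0,0,0,0,0,1,1,0,0,0,0,0,1,1]' >/dev/null
python3 -m pendant '[0,0,0,0,0,1,1,0,0,0,0,0,1,1,0,0,0,0,0,1,1,0,0,0,0,0,1,1,0,0,0,0,0,0,1]'
python3 - <<'E'
from h import *
m=camera_model("wrist"); a=save("wrist","w4"); print(get_obs()["tool_pos"])
for t,z in dict(ward_bin=3,ward_mid_ledge=37,ward_corner_ledge=37,vial=160).items():
    for r in pinpoint("wrist",t)[:3]: print(t,round(r["score"],2),np.round(r["location"],1),atz("wrist",r["location"],z,m))
for t,z in dict(ward_bin=55,carrier=10).items():
  for r in regions_of("wrist",t)[:1]:
    v,u=np.nonzero(r["pixels"]); b=cv2.minAreaRect(np.c_[u,v].astype(np.float32))
    print(t,r["score"],b,[atz("wrist",p,z,m) for p in cv2.boxPoints(b)])
E
```

```text
time: 12.4
tool_pos: [507.8, -290.4, 151.9]
tcp_rot: [-3.141, 0.001, -0.104]
contact_force: [0.2, -0.6, -0.9]
grip_width: 15.0
finger_force: 30.0
[ 507.90086285 -290.4602369   152.02918367]
ward_mid_ledge 0.78 [259.8 196.4] [ 513.5 -231.6   37. ]
ward_corner_ledge 0.73 [373.8 213.1] [ 483.7 -345.6   37. ]
vial 0.94 [314.9 252.2] [ 509.4 -288.4  160. ]
ward_bin 0.94 ((309.845703125, 200.24798583984375), (66.51686096191406, 161.55918884277344), 88.78113555908203) [array([ 547.5, -211.6,   55. ]), array([ 535.4, -359.1,   55. ]), array([ 469.2, -358.7,   55. ]), array([ 481.9, -199.9,   55. ])]
carrier 0.91 ((311.1731872558594, 191.31031799316406), (88.72657012939453, 167.59967041015625), 87.39744567871094) [array([ 559.8, -197. ,   10. ]), array([ 549.4, -373.7,   10. ]), array([ 447.7, -375.8,   10. ]), array([ 458.1, -181.2,   10. ])]
```

View pics/w4.png

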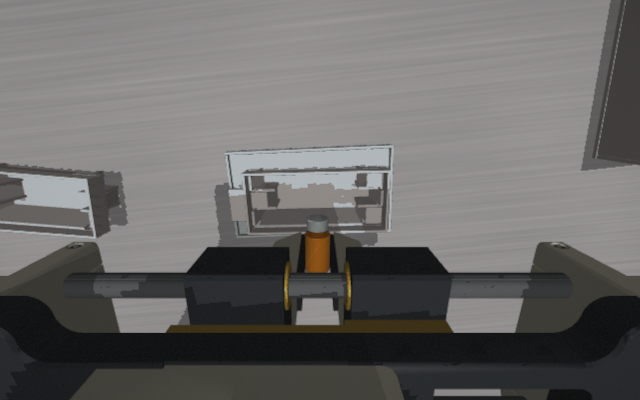

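The ward bin is at about (508,−289.5) with yaw 84.6°. The vial is held with its cap pointing away. I'll shift 5 mm back to centre it across the bin, then descend.

```bash
python3 -m pendant '[-0.16,0,0,0,0,0,1,0,0,0.9,0,0,0,1,0,0,0.9,0,0,0,1,0,0,0.9,0,0,0,1,0,0,0.9,0,0,0,1,0,0,0.5,0,0,0,1,0,0,0.3,0,0,0,1,0,0,0.2,0,0,0,1,0,0,0,0,0,0,1,0,0,0,0,0,0,1]'
```

```text
time: 13.75
tool_pos: [503.8, -290.5, 15.1]
tcp_rot: [3.141, -0.001, -0.103]
contact_force: [-0.1, 0.1, -0.7]
grip_width: 15.3
finger_force: 30.0
```

```bash
python3 -m pendant '[0,0,0.04,0,0,0,1,0,0,0,0,0,0,1,0,0,0,0,0,0,1]'; python3 -c "
from h import *
for _ in range(3): capture('wrist'); o=get_obs(); print(o['tool_pos'],o['contact_force'])"
```

```text
time: 14.05
tool_pos: [503.5, -290.3, 13.5]
tcp_rot: [3.141, -0.001, -0.103]
contact_force: [-0.1, -0.1, -0.2]
grip_width: 15.2
finger_force: 30.0
[ 503.52249399 -290.2529806    13.44078775] [ 0.12986841 -0.34515978  0.27136888]
[ 503.47385554 -290.22524676   13.36384246] [-0.12102706  0.34990702 -0.47465768]
[ 503.4460867  -290.21552293   13.30120497] [ 0.10912809 -0.050071    0.14162743]
```

```bash
python3 -m pendant '[0,0,0.03,0,0,0,1,0,0,0,0,0,0,1,0,0,0,0,0,0,0.6,0,0,0,0,0,0,0.5,0,0,0,0,0,0,0.4,0,0,0,0,0,0,0.4,0,0,0,0,0,0,0.4]'
python3 -m pendant '[0,0,-0.3,0,0,0,0.4,0,0,-0.5,0,0,0,0.4,0,0,-1,0,0,0,0.4,0,0,-1,0,0,0,0.4,0,0,-1,0,0,0,0.4,0,0,-1,0,0,0,-1,0,0,-1,0,0,0,-1,0,0,0,0,0,0,-1]'
python3 - <<'E'
from h import *
m=camera_model("wrist"); a=save("wrist","w5"); print(get_obs()["tool_pos"])
for t,z in dict(ward_bin=3,ward_mid_ledge=37,ward_corner_ledge=37,vial=14).items():
    for r in pinpoint("wrist",t)[:3]: print(t,round(r["score"],2),np.round(r["location"],1),atz("wrist",r["location"],z,m))
E
```

```text
time: 14.9
tool_pos: [503.4, -290.1, 12.1]
tcp_rot: [3.142, 0.0, -0.103]
contact_force: [-0.2, -0.4, -1.2]
grip_width: 27.4
finger_force: 0.0
time: 15.7
tool_pos: [505.2, -291.5, 191.6]
tcp_rot: [3.137, -0.008, -0.103]
contact_force: [1.1, -0.2, 0.3]
grip_width: 46.9
finger_force: 0.0
[ 504.28762146 -290.80179316  189.09943151]
ward_bin 0.59 [314.5 179.9] [ 506.9 -288.1    3. ]
ward_bin 0.53 [265.5 186.8] [ 504.4 -225.2    3. ]
ward_bin 0.49 [366.8 201.5] [ 471.5 -352.4    3. ]
ward_mid_ledge 0.85 [265.3 186.6] [ 512.4 -232.2   37. ]
ward_corner_ledge 0.9 [365.7 201.3] [ 482.8 -345.8   37. ]
vial 0.82 [317.7 187.8] [ 499.  -291.3   14. ]
vial 0.67 [  5.2 220.4] [497.7 108.4  14. ]
```

View pics/w5.png

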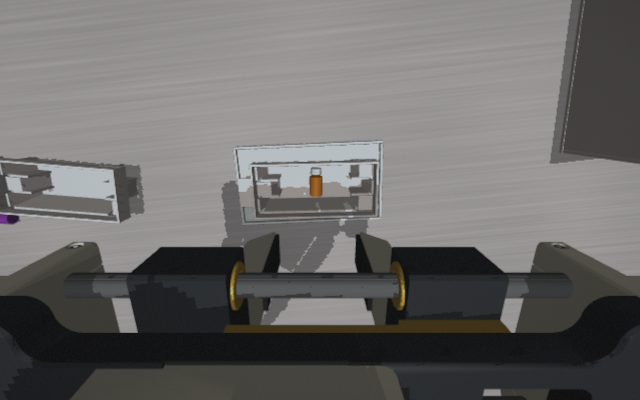

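The vial lies on the ward bin floor at (316,184), released. Next is the spare bin.

```bash
python3 -m pendant '[0,-0.96,0,0,0,0,-1,0,-0.96,0,0,0,0,-1,0,-0.96,0,0,0,0,-1,0,-0.96,0,0,0,0,-1,0,-0.96,0,0,0,0,-1,0,-0.96,0,0,0,0,-1,0,-0.96,0,0,0,0,-1,0,-0.96,0,0,0,0,-1,0,-0.96,0,0,0,0,-1,0,-0.96,0,0,0,0,-1,0,0,0,0,0,-1,-1,0,0,0,0,0,-1,-1]' >/dev/null
python3 -m pendant '[0,0,0,0,0,-1,-1,0,0,0,0,0,-1,-1,0,0,0,0,0,-1,-1,0,0,0,0,0,-1,-1,0,0,0,0,0,-1,-1,0,0,0,0,0,-1,-1,0,0,0,0,0,-1,-1,0,0,0,0,0,-1,-1,0,0,0,0,0,-1,-1,0,0,0,0,0,-1,-1,0,0,0,0,0,-1,-1,0,0,0,0,0,-1,-1]' >/dev/null
python3 -m pendant '[0,0,0,0,0,-1,-1,0,0,0,0,0,-1,-1,0,0,0,0,0,-1,-1,0,0,0,0,0,-1,-1,0,0,0,0,0,-1,-1,0,0,0,0,0,-1,-1,0,0,0,0,0,0,-1]'
python3 - <<'E'
from h import *
m=camera_model("wrist"); a=save("wrist","w6"); print(get_obs()["tool_pos"])
for t,z in dict(spare_bin=0,spare_mid_ledge=34,ward_corner_ledge=34).items():
    for r in pinpoint("wrist",t)[:3]: print(t,round(r["score"],2),np.round(r["location"],1),atz("wrist",r["location"],z,m))
cv2.imwrite("pics/w6c.png",cv2.resize(a[100:290,210:430,::-1],None,fx=3,fy=3))
E
```

```text
time: 19.05
tool_pos: [532.4, -3.6, 185.1]
tcp_rot: [-3.139, 0.0, 1.294]
contact_force: [0.1, 0.6, -0.8]
grip_width: 91.7
finger_force: 0.0
[532.5333158   -3.6337803  185.26830976]
spare_bin 0.84 [319.7 182.8] [534.2  -6.    0. ]
spare_bin 0.34 [315.3 131.7] [546.1  55.4   0. ]
spare_mid_ledge 0.64 [312.4 132.8] [543.6  57.   34. ]
```

View pics/w6c.png

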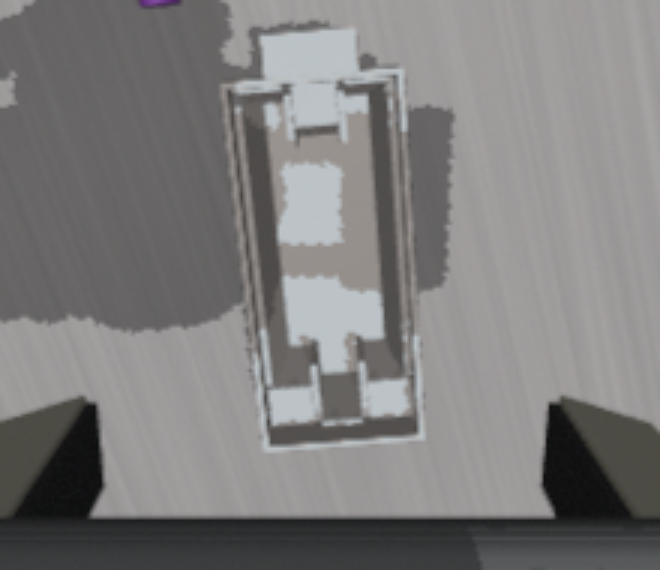

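The crop shows the spare bin's rim corners at about (222,85), (404,70), (265,450) and (424,437), with the lip at the far end.

Run:
```python
from h import *
P=[atz("wrist",(210+x/3,100+y/3),52) for x,y in [(222,85),(404,70),(265,450),(424,437)]]
L=[atz("wrist",(210+x/3,100+y/3),34) for x,y in [(317,103),(292,404),(387,397)]]
for A in (P,L): print(A)
f=(P[0]+P[1])/2;n=(P[2]+P[3])/2; d=f-n; print((f+n)/2,np.degrees(np.arctan2(d[1],d[0])),np.linalg.norm(d))
n=(L[1]+L[2])/2; d=L[0]-n; print((L[0]+n)/2,np.degrees(np.arctan2(d[1],d[0])),np.linalg.norm(d))
print(get_obs()["tcp_rot"])
```

```text
[array([518.6,  69.9,  52. ]), array([578.6,  57.8,  52. ]), array([492.6, -63.6,  52. ]), array([552.5, -75. ,  52. ])]
[array([547.2,  54.3,  34. ]), array([505.1, -55.6,  34. ]), array([542.4, -63.1,  34. ])]
[535.575  -2.725  52.   ] 78.93024790661887 135.6743343451517
[535.475  -2.525  34.   ] 78.34147489255336 116.04406490639667
[-3.14079455e+00  2.02646504e-04  1.29197218e+00]
```

```bash
python3 -m pendant '[0,0,0,0,0,-0.6,-1,0,0,0,0,0,-0.58,-1,0.05,0.09,0.8,0,0,0,-1,0,0,0.9,0,0,0,-1,0,0,0.9,0,0,0,-1,0,0,0.9,0,0,0,-1,0,0,0.9,0,0,0,-1,0,0,0.6,0,0,0,-1,0,0,0.27,0,0,0,-1,0,0,0,0,0,0,-1,0,0,0,0,0,0,-1]'
python3 -m pendant '[0,0,0,0,0,0,0,0,0,0,0,0,0,0.2,0,0,0,0,0,0,1,0,0,0,0,0,0,1,0,0,0,0,0,0,1,0,0,0,0,0,0,1,0,0,0,0,0,0,1]'
```

```text
time: 20.35
tool_pos: [536.4, -2.8, 28.8]
tcp_rot: [3.14, 0.0, 1.375]
contact_force: [0.3, 0.1, 0.6]
grip_width: 91.8
finger_force: 0.0
time: 21.05
tool_pos: [535.9, -2.7, 28.4]
tcp_rot: [3.142, 0.0, 1.376]
contact_force: [-1.9, 1.0, 4.7]
grip_width: 61.7
finger_force: 30.0
```

```bash
python3 -m pendant '[0,0,-0.3,0,0,0,1,0,0,-0.6,0,0,0,1,0,0,-0.9,0,0,0,1,0,0,-0.9,0,0,0,1,0,0,-0.9,0,0,0,1,0,0,-0.8,0,0,0,1,0,0,0,0,0,0,1]'
python3 -m pendant '[-0.5,0.05,0,0,0,0,1,-0.91,0.09,0,0,0,0,1,-0.91,0.09,0,0,0,0,1,-0.91,0.09,0,0,0,0,1,-0.91,0.09,0,0,0,0,1,-0.91,0.09,0,0,0,0,1,-0.91,0.09,0,0,0,0,1,-0.91,0.09,0,0,0,0,1,-0.91,0.09,0,0,0,0,1,-0.91,0.09,0,0,0,0,1,-0.6,0.06,0,0,0,0,1,-0.29,0.03,0,0,0,0,1]'
python3 -m pendant '[0,0,0,0,0,0.5,1,0,0,0,0,0,1,1,0,0,0,0,0,1,1,0,0,0,0,0,1,1,0,0,0,0,0,1,1,0,0,0,0,0,1,1,0,0,0,0,0,1,1,0,0,0,0,0,1,1,0,0,0,0,0,1,1,0,0,0,0,0,1,1,0,0,0,0,0,1,1,0,0,0,0,0,1,1]' >/dev/null
python3 -m pendant '[0,0,0,0,0,1,1,0,0,0,0,0,1,1,0,0,0,0,0,1,1,0,0,0,0,0,1,1,0,0,0,0,0,1,1,0,0,0,0,0,1,1,0,0,0,0,0,1,1,0,0,0,0,0,1,1,0,0,0,0,0,1,1,0,0,0,0,0,1,1,0,0,0,0,0,1,1,0,0,0,0,0,1,1]' >/dev/null
python3 -m pendant '[0,0,0,0,0,1,1,0,0,0,0,0,1,1,0,0,0,0,0,1,1,0,0,0,0,0,1,1,0,0,0,0,0,1,1,0,0,0,0,0,1,1,0,0,0,0,0,1,1,0,0,0,0,0,1,1,0,0,0,0,0,1,1,0,0,0,0,0,1,1,0,0,0,0,0,1,1,0,0,0,0,0,1,1]'
python3 -m pendant '[0,0,0,0,0,1,1,0,0,0,0,0,1,1,0,0,0,0,0,1,1,0,0,0,0,0,1,1,0,0,0,0,0,1,1,0,0,0,0,0,1,1,0,0,0,0,0,1,1,0,0,0,0,0,1,1,0,0,0,0,0,0,1,0,0,0,0,0,0,1]'
python3 - <<'E'
from h import *
m=camera_model("wrist"); a=save("wrist","w7"); o=get_obs(); print(o["tool_pos"],o["tcp_rot"])
z=o["tool_pos"][2]-28.4
for t,zz in dict(spare_bin=z,spare_mid_ledge=z+34,ward_corner_ledge=z+34).items():
    for r in pinpoint("wrist",t)[:3]: print(t,round(r["score"],2),np.round(r["location"],1),atz("wrist",r["location"],zz,m))
capture("top")
for t,zz in dict(spare_bin=z,spare_mid_ledge=z+34,ward_mid_ledge=37,ward_corner_ledge=37).items():
    for r in pinpoint("top",t)[:3]: print("top",t,round(r["score"],2),np.round(r["location"],1),atz("top",r["location"],zz))
save("side","side7")
E
```

```text
time: 21.75
tool_pos: [537.8, -3.0, 163.5]
tcp_rot: [3.135, -0.0, 1.376]
contact_force: [-0.2, -0.3, -2.3]
grip_width: 61.5
finger_force: 30.0
time: 22.95
tool_pos: [507.1, -291.8, 158.7]
tcp_rot: [-3.14, -0.001, 1.374]
contact_force: [0.6, 0.6, -0.9]
grip_width: 61.7
finger_force: 30.0
time: 26.55
tool_pos: [508.0, -289.3, 159.5]
tcp_rot: [3.141, 0.001, -1.105]
contact_force: [0.1, -0.0, -1.8]
grip_width: 61.6
finger_force: 30.0
time: 27.55
tool_pos: [508.1, -289.7, 159.7]
tcp_rot: [3.141, 0.001, -1.659]
contact_force: [0.9, 0.1, -2.0]
grip_width: 61.7
finger_force: 30.0
[ 508.10734587 -289.78546735  159.84769856] [ 3.14115033e+00  3.39213649e-04 -1.65903493e+00]
spare_bin 0.6 [316.2 231.4] [ 508.7 -287.8  131.4]
spare_mid_ledge 0.6 [318.9 154.6] [ 501.9 -347.2  165.4]
ward_corner_ledge 0.46 [313.9 155.3] [ 504.6 -347.   165.4]
top spare_bin 0.71 [440.7 236.7] [ 512.8 -289.3  131.4]
top spare_bin 0.2 [181.1 258.8] [447.8 268.4 131.4]
top spare_mid_ledge 0.73 [478.1 238.8] [ 506.4 -357.2  165.4]
top ward_mid_ledge 0.65 [404.6 239.4] [ 515.9 -232.5   37. ]
```

View pics/w7.png

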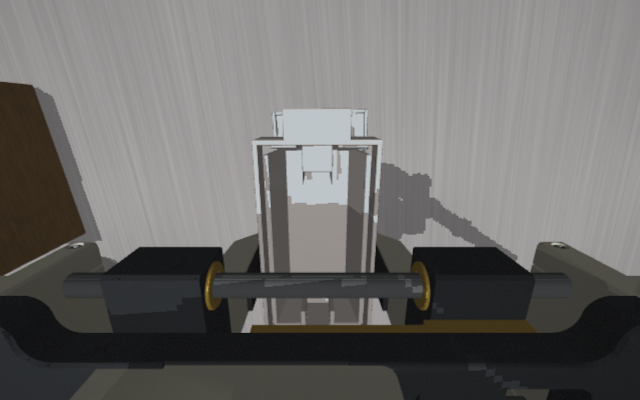

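The held bin sits symmetrically in the grip and is turned round, with its lip on the far side (−y). Ledge readings put its centre at the TCP, so I'll descend slowly.

```bash
python3 -m pendant '[0,0,0.7,0,0,0,1,0,0,0.8,0,0,0,1,0,0,0.5,0,0,0,1,0,0,0.4,0,0,0,1,0,0,0.2,0,0,0,1,0,0,0.2,0,0,0,1,0,0,0.1,0,0,0,1,0,0,0.1,0,0,0,1,0,0,0,0,0,0,1,0,0,0,0,0,0,1]'
python3 -m pendant '[0,0,0.05,0,0,0,1,0,0,0,0,0,0,1,0,0,0,0,0,0,1]'
```

```text
time: 29.05
tool_pos: [508.3, -290.3, 70.5]
tcp_rot: [-3.141, -0.0, -1.661]
contact_force: [1.2, 0.1, -2.0]
grip_width: 61.7
finger_force: 30.0
time: 29.35
tool_pos: [508.2, -290.2, 68.7]
tcp_rot: [-3.141, -0.0, -1.661]
contact_force: [0.2, 0.3, -2.2]
grip_width: 61.7
finger_force: 30.0
```

```bash
python3 -m pendant '[0,0,0.06,0,0,0,1,0,0,0,0,0,0,1,0,0,0,0,0,0,1]'; python3 -m pendant '[0,0,0.05,0,0,0,1,0,0,0,0,0,0,1,0,0,0,0,0,0,1]'
```

```text
time: 29.65
tool_pos: [508.1, -290.2, 66.7]
tcp_rot: [3.141, 0.0, -1.661]
contact_force: [-0.3, 0.6, -2.4]
grip_width: 61.9
finger_force: 30.0
time: 29.95
tool_pos: [508.3, -290.3, 65.4]
tcp_rot: [-3.141, -0.0, -1.661]
contact_force: [0.2, 0.3, -0.4]
grip_width: 61.9
finger_force: 30.0
```

Run:
```python
from h import *
m=camera_model("wrist"); a=save("wrist","w8"); save("side","side8")
o=get_obs(); print(o["tool_pos"],o["contact_force"],o["moment"])
```

```text
[ 508.28910431 -290.28710274   65.4280457 ] [ 0.44097954  0.55227331 -1.46244999] [ 0.15179495 -0.12588822  0.04253693]
```

```bash
python3 -m pendant '[0,0,0.03,0,0,0,1,0,0,0,0,0,0,1,0,0,0,0,0,0,1]'; python3 -m pendant '[0,0,0,0,0,0,-0.4,0,0,0,0,0,0,-0.5,0,0,0,0,0,0,-0.7,0,0,0,0,0,0,-1,0,0,0,0,0,0,-1,0,0,0,0,0,0,-1]'
```

```text
time: 30.35
tool_pos: [508.3, -290.3, 65.4]
tcp_rot: [-3.141, -0.001, -1.661]
contact_force: [-1.8, 1.4, 6.2]
grip_width: 61.8
finger_force: 30.0
time: 30.95
tool_pos: [508.1, -290.2, 64.3]
tcp_rot: [3.142, -0.0, -1.661]
contact_force: [-0.5, -0.5, -0.4]
grip_width: 90.9
finger_force: 0.0
```

Contact came at the expected height and the bin is released. I'll retreat and check.

```bash
python3 -m pendant '[0,0,-0.2,0,0,0,-1,0,0,-0.5,0,0,0,-1,0,0,-1,0,0,0,-1,0,0,-1,0,0,0,-1,0,0,-1,0,0,0,-1,0,0,-1,0,0,0,-1,0,0,0,0,0,0,-1]'
python3 - <<'E'
from h import *
a=save("wrist","w9"); b=save("side","side9")
for t,zz in dict(spare_bin=37,spare_mid_ledge=71,ward_bin=3).items():
    for r in pinpoint("wrist",t)[:2]: print(t,round(r["score"],2),np.round(r["location"],1),atz("wrist",r["location"],zz))
A=cv2.resize(a[60:280,180:460],(636,500)); B=cv2.resize(b[130:230,300:420],(600,500)) 
cv2.imwrite("pics/w9c.png",np.hstack([cv2.resize(A,(400,400)),cv2.resize(B,(400,400))])[...,::-1])
E
```

```text
time: 31.65
tool_pos: [510.0, -291.5, 210.6]
tcp_rot: [-3.134, -0.005, -1.661]
contact_force: [0.7, -1.2, 1.3]
grip_width: 91.7
finger_force: 0.0
spare_bin 0.68 [320.6 184.6] [ 503.5 -287.4   37. ]
spare_mid_ledge 0.58 [319.6 137. ] [ 499.5 -345.4   71. ]
ward_bin 0.57 [130.8 261.2] [ 783.8 -190.9    3. ]
```

View pics/w9c.png

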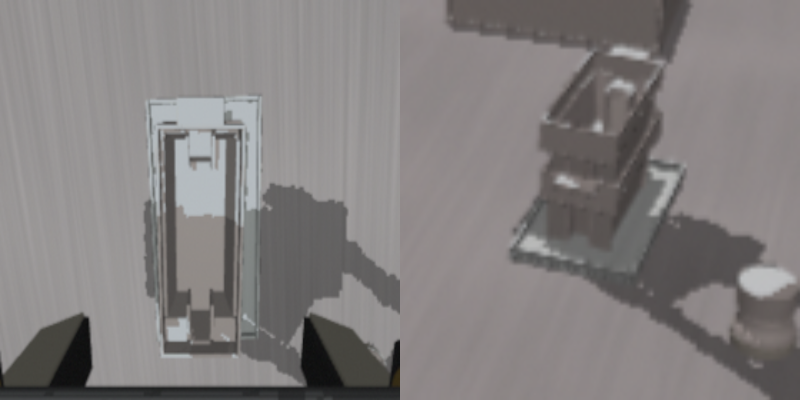

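The spare bin stands level on the lower bin's ledges, with a gap between the rims and its lip at the opposite end. I'll hand it in.

```bash
python3 -c "
from plant import *
print(close_job())"
```

```text
the job is handed in; nothing more can be done
None
```

I laid the vial on the floor of the lower bin, set the spare bin on its ledges turned half round, and handed the job in at about 32 s; the last pictures showed it level and not nested, but no verdict came back.

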